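# Turn a serving tile over through the twist chute

## Task

Set the yellow catch tray under the slide of the turning stand: low side against the foot board, square and centred. With the tray in place, and the red-knobbed stop bolt drawn aside, push the tile along the groove, without lifting it out, so that it drops through the twisted wire slot and comes to rest lying flat in the tray with its glazed side up. Leave the mug, bowl, spice jar and pepper mill where they stand.

Things in the scene. Friction and masses are not known exactly. Their poses are not given: they have to be found in the camera images.
- stand: Turning stand fixed to the counter, 275 mm long, 305 mm tall. Origin: on the counter under the slot's vertical axis; z up. Dark foot board 150 mm in x, 12 mm thick, from y=-55 to y=+65 mm, four posts 270 mm tall on it at x=+-56, y=-36 and +50 mm. A level wooden groove runs along x before the slot, on a post at x=-180 mm with a 56 mm round foot. Its parts follow.
- mouth (a point): Mouth of the twisted slot, on its axis, at the height of the groove floor (275 mm). The groove runs from x=-197 to x=-37 mm of the stand: 14 mm wide, two walls 7 mm thick, tops at 300 mm; open at -197 so a finger can come in behind the tile. At x=-37 its floor ends at the mouth (74 mm long in x, 37 mm wide), closed by an end plate at x=+43 mm, top 305 mm.
- slot_mid (a point): Middle of the twisted slot, on its axis, 190 mm above the counter. The slot is a cage of steel wires that twists half a turn about the vertical between 270 and 115 mm: the tile that drops in turns half round by itself, then runs down the slide.
- slide_end (a point): Lower edge of the polished metal slide under the slot, 28 mm above the counter, at y=-78 mm of the stand; the tile comes out here towards the stand's -y. Slide and side rails are 92 mm wide; hood wires over it reach out to y=-75 mm, there 70 mm above the counter.
- tile: Octagonal serving tile, 64 mm across flats, 10 mm thick, about 90 g. Origin at its centre. Its +y face is glazed (blue, white and orange), its -y face cork. It starts upright on a flat in the groove (centre 307 mm above the counter), glaze to the stand's +y, axes as the stand's, centre 105 to 145 mm before the slot axis (stand's -x side). It slides easily there and does not roll.
- tray: Yellow catch tray, 150 mm (its x) by 160 mm (its y), about 0.3 kg, loose on the counter. Origin: centre of its underside. Smooth white floor 7 mm thick, walls 8 mm thick: 42 mm high on three sides, but the side at its +y is only 14 mm high and must face the stand. In place it has the same yaw as the stand and its low side meets the foot board, with the end of the slide over it.
- tray_wall (a point): Middle of the top edge of the tray's high -y wall (8 mm thick, 42 mm high), across from the low side; y=-76 mm in the tray; a good place to pinch it from above.
- dock (a point): Point on the counter where the tray's origin lies when it is in place and touching the foot board: 135 mm from the stand's origin towards the stand's -y.
- bolt_knob (a point): Centre of the bolt's red upright knob, 14 mm in diameter, from 302 to 336 mm above the counter. At joint value 0 it stands 33 mm beside the middle of the groove on the stand's -y side, 50 mm before the slot axis.
- bolt (a joint): Stop bolt (m): steel bar 10 mm wide, 302 to 314 mm above the counter, across the groove 50 mm before the slot axis, red knob on its -y end. At 0 it bars the groove; it starts at 0 to 0.012. It slides to the stand's +y, to an end stop at 0.060; from 0.054 the groove is clear with room for a finger. It stays where left; about 2 N moves it.
- mug: Terracotta mug, 76 mm wide, 90 mm high, origin at its underside. Bystander.
- bowl: White bowl, 110 mm wide, 55 mm high, origin at its underside. Bystander.
- spice: Amber spice jar with a red cap, 48 mm wide, 90 mm high, origin at its underside. Bystander beside the tray's place, on the stand's -x side.
- mill: Wooden pepper mill, 50 mm wide, 122 mm high, origin at its underside. Bystander beside the tray's place, on the stand's +x side.
There are look-alikes about, which are no part of the job. Leave any purple look-alike of the tile alone. Leave any blue look-alike of the tray alone.

How it is judged:
On the way, in this order (a step that is already met when the one before it is completed fails the run):
1. the tray is in place under the slide while the tile still stands in the groove (x of tray in the frame of stand between -0.018 and 0.018 m and y of tray in the frame of stand above -0.15 m and angle between the x axis of tray and the x axis of stand, either way round below 0.15 rad and height (world z) of tray below 0.006 m and height (world z) of tile above 0.295 m), for 0.3 s.
2. the tile passes down through the twisted slot (distance between tile and slot_mid below 0.045 m), for 0.02 s.
At the end, for the whole second after the job is handed in: The tray stands on the counter in its place (within 18 mm sideways, 15 mm of the foot board, 0.15 rad of square) and the tile lies flat on the tray's floor, glazed face up within 0.15 rad, both at rest (x of tray in the frame of stand between -0.018 and 0.018 m and y of tray in the frame of stand above -0.15 m and angle between the x axis of tray and the x axis of stand, either way round below 0.15 rad and height (world z) of tray below 0.006 m and x of tile in the frame of tray between -0.067 and 0.067 m and y of tile in the frame of tray between -0.072 and 0.072 m and z of tile in the frame of tray below 0.018 m and angle between tile's own y axis and vertical below 0.15 rad and linear speed of each of tile, tray below 0.02 m/s); the robot touches nothing.
It fails at once if the tile is lifted out of the groove (more than about 20 mm) (height (world z) of tile above 0.33 m).
It fails at once if mug moved more than 20 mm or knocked over (distance of mug from where it was at the start of the episode above 0.02 m or angle between mug's own z axis and vertical above 0.4 rad).
It fails at once if bowl moved more than 20 mm or knocked over (distance of bowl from where it was at the start of the episode above 0.02 m or angle between bowl's own z axis and vertical above 0.4 rad).
It fails at once if spice jar moved more than 20 mm or knocked over (distance of spice from where it was at the start of the episode above 0.02 m or angle between spice's own z axis and vertical above 0.4 rad).
It fails at once if pepper mill moved more than 20 mm or knocked over (distance of mill from where it was at the start of the episode above 0.02 m or angle between mill's own z axis and vertical above 0.4 rad).
It also fails if it takes over 72 s, if anything falls off the work surface, if the arm or the gripper's body presses on something with over 40 N, if the wrist force passes 120 N, or if a joint passes its speed limit or range.

## Robot

A 6-joint arm with a two-finger parallel gripper is mounted at the origin on the work surface. World frame = base frame: x ahead of the robot, y to its left, z up, the work surface at z = 0. Lengths are in m, angles in rad, forces in N, time in s.
With the tool pointing down it reaches from about 0.35 to 0.775 m from the base axis. Payload 7.3 kg.
Tool frame: the origin (TCP) lies midway between the tips of the shut fingers; the grasp point (between the pads) lies 19 mm behind it; z points along the fingers, y is the line along which they close (so a half turn about z gives the same grasp; the last joint's range is limited). The gripper opens to 92 mm and grips with 3 to 60 N. Pads are 19 mm wide; open, the fingers measure 130 mm over their backs; the gripper's body (75 mm by 190 mm) begins 47 mm behind the grasp point.
Start: joints at [1.182, 0.342, 1.524, -0, 1.275, -0.146], TCP at [0.126, 0.51, 0.206] pointing down, gripper open.
Joint ranges: [-2.53, 2.53], [-0.77, 2.02], [0.04, 2.7], [-1, 4.14], [0.28, 2.66], [-3.11, 3.11]. Speed limits (rad/s): [2.57, 2.57, 3.14, 3.14, 3.14, 3.14].

## Interface

Orientations are given as [roll, pitch, yaw] about the fixed x, y, z axes, in that order (R = Rz(yaw) Ry(pitch) Rx(roll)).
In Python, from cell import robot, read_camera, camera_params, nets gives the robot as it stands. The module is installed in compiled form; this text tells all that it offers.
- The arm moves only by the tool step_arm, never from a script. Its argument "steps" is a list of rows, each an object of numbers: "x", "y", "z": the shift along the tool's x, y, z as a fraction of full scale; "rx", "ry", "rz": the turn, a rotation vector about the tool's x, y, z as a fraction of full scale; "claw": the opening, from -1 (shut) to 1 (fully open). In form: [{"x": .., "y": .., "z": .., "rx": .., "ry": .., "rz": .., "claw": ..}, ...]. A call has 1 to 12 rows; each row is the pose to reach, as a shift and turn from the pose commanded when the call began, along the tool's axes at that moment; what a row does not reach only later rows make up. Full scale, the value 1, is 750 mm for a shift and pi/4 rad for a turn. A row lasts 1/12 s, in which the tool goes at most 41.7 mm and 7.16 degrees, less where a joint would pass 70% of its speed; a pose out of reach is approached as far as the arm can. A call with a number of a shift or a turn outside -1 to 1 is refused whole. A call with a gripper value outside its range is refused whole. The fingers move at their own pace and stop on an object; "squeeze" is the grip in N (left out, the last holds). Time passes only in rows, so rows that repeat a pose let the fingers close. It gives the time, the measured TCP pose, the force, the opening and the grip force at its end, in the units of the state.
- robot.observe(): the state, without advancing time (a new reading comes with each control period).
- read_camera(name): name is "side" or "top" or "wrist"; returns (picture, depth): 480x640x3 uint8, blue, green, red; 480x640 float32, m along the optical axis (not along the pixel's ray), 0 where there is no reading.
- camera_params(name): a dict with "fx", "fy", "cx", "cy" (pixels), "R" (3x3) and "t" (3): a world point X has camera coordinates R X + t; the wrist camera has in their place "hand_eye" (4x4, takes a point from camera to tool coordinates, whose origin is the TCP and whose axes are the flange's). Camera axes: x right, y down, z forward; pixel columns grow to the right and rows downward; lengths in m; the calibration is good to about 2 mm. A picture is of the moment at which its call begins: read the wrist's pose just before it. camera_params takes no time and is no camera call.
- robot.hand_in(): hands the job in; it is judged then, once.
Trained networks look in the newest picture that a camera, given by its name, has taken for a name from the list of things; names that differ only in an ending like _2 or _b are one class to them, and where a whole thing is asked for, a point or a joint stands for the part that bears it (a point fixed in the world has none). Each returns a list of dicts, best first, with "conf" (0 to 1); they miss things now and then, are a little off and sometimes report something else, mostly with a low value. They report only what shows in the picture. A call takes as long as a camera call. They do not tell look-alikes from the thing itself.
- nets.masks_of(camera, query): "region" (480x640 bool, what is visible of it) and "box" ([left, top, right, bottom] in pixels, round what is visible of it).
- nets.landmark_of(camera, query): "pixel" ([row, column] in pixels: a listed point, or the origin of a listed thing).
The state is a dict: "time": time; "qpos": joint angles; "qvel": joint speeds; "joint_efforts": joint torques, N m; "tool_pos": TCP position; "tool_rot": TCP orientation; "contact_force": force on the tool from outside, world axes, zero at the start; "torque": the same for the moment, N m; "opening": finger opening in m; "grip_force": force on a finger pad.
Only numpy, scipy, OpenCV 4.12 (cv2) and the standard library are available. Lean on these libraries where they do the work, as an engineer would, in place of code of your own. Each camera call takes 0.05 s, during which the arm holds its last target. There are 200 camera calls.

## Working session

There is one attempt and no reset: what is moved stays moved. The work goes in short steps, Python scripts to look and compute and a tool call to move; the robot and the scene stay as the last step left them, time stands still between calls to the robot, and variables do not carry over. Pictures are saved under pics/ and viewed, at most 10 in all, crops included, and the job is handed in when it is done.

Besides the shell and the picture viewer there is one more tool, called by a JSON object that holds its "api" and its "payload". step_arm: Moves the arm, as the interface text tells. Its arguments: {"type":"object","properties":{"steps":{"type":"array","items":{"type":"object","properties":{"x":{"type":"number","minimum":-1,"maximum":1},"y":{"type":"number","minimum":-1,"maximum":1},"z":{"type":"number","minimum":-1,"maximum":1},"rx":{"type":"number","minimum":-1,"maximum":1},"ry":{"type":"number","minimum":-1,"maximum":1},"rz":{"type":"number","minimum":-1,"maximum":1},"claw":{"type":"number"}}}},"squeeze":{"type":"number"}},"required":["steps"]}

```bash
mkdir -p pics
cat > h.py <<'E'
import numpy as np, cv2
from cell import robot, read_camera, camera_params, nets
from scipy.spatial.transform import Rotation as Ro
def w2p(c,X):
    P=camera_params(c);p=np.asarray(P["R"])@np.asarray(X,float)+np.asarray(P["t"])
    return P["fy"]*p[1]/p[2]+P["cy"],P["fx"]*p[0]/p[2]+P["cx"]
def cloud(c,d,region=None):
    P=camera_params(c);v,u=np.nonzero((d>0)&(region if region is not None else True))
    z=d[v,u];p=np.c_[(u-P["cx"])/P["fx"]*z,(v-P["cy"])/P["fy"]*z,z]
    if "R" in P: return (p-np.asarray(P["t"]))@np.asarray(P["R"]),v,u
    s=robot.observe();H=np.asarray(P["hand_eye"]);q=p@H[:3,:3].T+H[:3,3]
    return q@Ro.from_euler('xyz',s["tool_rot"]).as_matrix().T+s["tool_pos"],v,u
def plane(c,px,z):  # pixel(row,col) onto height z
    P=camera_params(c);R=np.asarray(P["R"]);o=-R.T@np.asarray(P["t"])
    r=R.T@np.array([(px[1]-P["cx"])/P["fx"],(px[0]-P["cy"])/P["fy"],1]);return o+r*(z-o[2])/r[2]
E
python3 - <<'E'
from h import *
print(robot.observe()["tool_pos"],robot.observe()["tool_rot"])
for c in("top","side"):
    im,d=read_camera(c);cv2.imwrite(f"pics/{c}0.png",im);np.save(f"{c}0.npy",d)
    P=camera_params(c);print(c,-np.asarray(P["R"]).T@P["t"],P["fx"])
    for q in("stand","tile","tray","bolt_knob","tray_wall","mouth","dock","slide_end","mug","bowl","spice","mill"):
        for r in nets.landmark_of(c,q)[:3]: print(c,q,np.round(r["pixel"]),round(r["conf"],2))
E
```

```text
[0.12603926 0.50919021 0.2056451 ] [-3.14004678e+00 -2.15251264e-04  2.89879233e+00]
top [0.47726104 0.01795895 1.18345814] 448.9166987587378
top stand [196. 278.] 0.73
top tile [305. 258.] 0.69
top tile [245. 242.] 0.52
top tray [332. 435.] 0.77
top tray [232. 442.] 0.62
top bolt_knob [201. 266.] 0.49
top tray_wall [223. 475.] 0.78
top tray_wall [241. 243.] 0.57
top mouth [178. 259.] 0.57
top slide_end [201. 306.] 0.68
top mug [210. 193.] 0.89
top bowl [282. 193.] 0.75
top spice [252. 298.] 0.83
top mill [164. 328.] 0.95
top mill [251. 297.] 0.41
side [0.15067675 0.54366899 1.02832373] 470.74496248229184
side stand [318. 252.] 0.59
side tile [285. 272.] 0.95
side tile [388. 334.] 0.7
side tray [227. 375.] 0.84
side tray [277. 460.] 0.78
side bolt_knob [242. 262.] 0.67
side tray_wall [201. 388.] 0.69
side tray_wall [255. 438.] 0.66
side mouth [247. 238.] 0.68
side slide_end [296. 276.] 0.78
side slide_end [264. 260.] 0.53
side mug [398. 194.] 0.76
side bowl [447. 258.] 0.59
side spice [334. 315.] 0.89
side spice [245. 237.] 0.6
side mill [265. 260.] 0.4
```

View pics/top0.png

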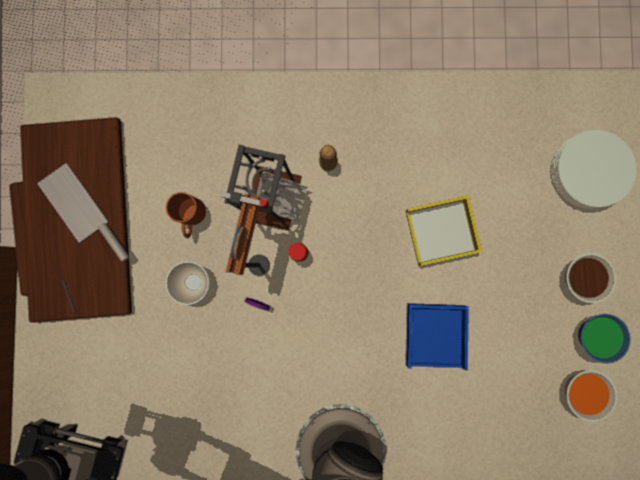

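View pics/side0.png

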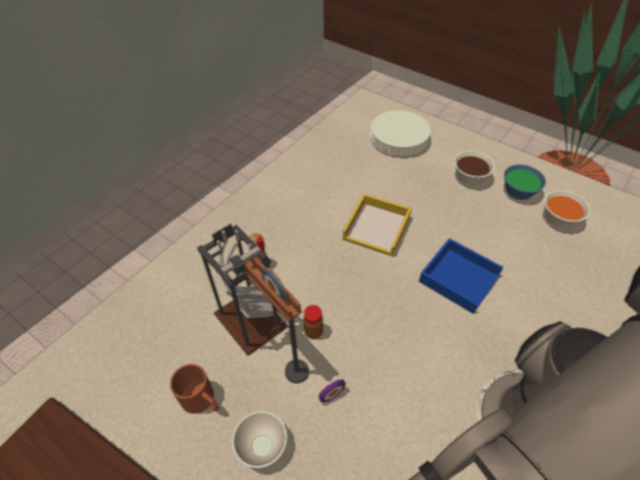

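The top view shows these candidates:
- **Tray:** yellow tray at (232,443); the blue look-alike at (336,437) is rejected.
- **Tile:** upright tile in the groove at (243,238); the purple look-alike at (304,258) is rejected.
- **Knob:** red knob at (203,264); the red spice cap at (252,298) is a different thing.

Next I'll measure and check one close crop.

Run:
```python
from h import *
im=cv2.imread("pics/top0.png");d=np.load("top0.npy")
a=cv2.resize(im[135:285,215:345],None,fx=4,fy=4,interpolation=3)[:600];b=cv2.resize(im[190:275,395:490],None,fx=3,fy=3,interpolation=3)
o=np.zeros((600,800,3),np.uint8);o[:,:520]=a[:,:520];o[:255,520:800]=b[:,:280];cv2.imwrite("pics/crop.png",o)
for c in("top","side"):
    im=cv2.imread(f"pics/{c}0.png");d=np.load(f"{c}0.npy");X,v,u=cloud(c,d);hsv=cv2.cvtColor(im,cv2.COLOR_BGR2HSV)[v,u].astype(int)
    # tray
    m=(abs(hsv[:,0]-27)<8)&(hsv[:,1]>150)&(hsv[:,2]>80)&(X[:,2]>.005)&(X[:,2]<.06)&(X[:,1]<.1)
    T=X[m];print(c,"yellow",len(T))
    r=cv2.minAreaRect(T[:,:2].astype(np.float32));print(" tray rect",r);bx=cv2.boxPoints(r)
    cen=bx.mean(0)
    for i in range(4):
        e=(bx[i]+bx[(i+1)%4])/2;L=bx[(i+1)%4]-bx[i];n=np.array([-L[1],L[0]])/np.linalg.norm(L)
        s=(abs((T[:,:2]-e)@n)<.010);print("  edge",np.round(e,3),"len",round(float(np.linalg.norm(L)),3),"z90",np.round(np.percentile(T[s,2],[20,50,90]),3),s.sum())
    # groove wall tops
    g=(X[:,2]>.285)&(X[:,2]<.305)&(hsv[:,0]<18)&(hsv[:,1]>90)&(X[:,0]>.3)
    G=X[g];r=cv2.minAreaRect(G[:,:2].astype(np.float32));print(" groove",len(G),r,np.round(cv2.boxPoints(r),3).tolist())
    k=((hsv[:,0]<6)|(hsv[:,0]>174))&(hsv[:,1]>170)&(X[:,2]>.295)&(X[:,2]<.345)
    print(" knob",k.sum(),np.median(X[k],0),X[k].min(0),X[k].max(0))
    t=(abs(hsv[:,0]-105)<15)&(X[:,2]>.28)&(X[:,2]<.36);print(" tile blue",t.sum(),np.median(X[t],0),X[t].min(0),X[t].max(0))
    f=(hsv[:,1]>90)&(hsv[:,0]<14)&(X[:,2]<.02)&(X[:,2]>.006)
    s=(X[:,2]>.06)&(X[:,2]<.15)&(X[:,0]>.3)
    for q in("mug","bowl","spice","mill"):
        for M in nets.masks_of(c,q)[:1]:
            Q,_,_=cloud(c,d,M["region"]);print(" ",q,round(M["conf"],2),np.round(np.percentile(Q,5,0),3),np.round(np.percentile(Q,95,0),3))
```

```text
top yellow 711
 tray rect ((0.5629686713218689, -0.26793357729911804), (0.14883540570735931, 0.16066162288188934), 12.201140403747559)
  edge [ 0.49  -0.284] len 0.161 z90 [0.039 0.041 0.044] 193
  edge [ 0.58  -0.346] len 0.149 z90 [0.038 0.041 0.044] 203
  edge [ 0.636 -0.252] len 0.161 z90 [0.038 0.041 0.044] 203
  edge [ 0.546 -0.189] len 0.149 z90 [0.011 0.014 0.039] 165
 groove 631 ((0.5370497703552246, 0.19638469815254211), (0.05379372090101242, 0.16120731830596924), 68.38832092285156) [[0.4519999921321869, 0.20100000500679016], [0.6019999980926514, 0.1420000046491623], [0.621999979019165, 0.19200000166893005], [0.47200000286102295, 0.25099998712539673]]
 knob 51 [0.59402619 0.14961836 0.33364238] [0.58847451 0.1443673  0.30957698] [0.6015954  0.15578761 0.33850918]
 tile blue 153 [0.1630251  0.42702619 0.33300732] [0.08354562 0.19624183 0.30316099] [0.55155214 0.59999302 0.33995106]
  mug 0.67 [0.564 0.354 0.002] [0.651 0.424 0.09 ]
  bowl 0.54 [0.564 0.354 0.001] [0.651 0.424 0.09 ]
  spice 0.64 [0.488 0.085 0.001] [0.527 0.127 0.092]
  mill 0.81 [0.729 0.011 0.024] [0.759 0
[... 367 characters left out ...]
009 0.013 0.025] 177
 groove 638 ((0.5318892002105713, 0.19878435134887695), (0.04721173271536827, 0.1515846997499466), 68.20377349853516) [[0.453000009059906, 0.20499999821186066], [0.5929999947547913, 0.14900000393390656], [0.6110000014305115, 0.19300000369548798], [0.4699999988079071, 0.24899999797344208]]
 knob 52 [0.59163276 0.15260918 0.33245793] [0.58827276 0.14546515 0.30927784] [0.599599   0.15776217 0.33672707]
 tile blue 147 [0.50752877 0.20717027 0.33147306] [0.48869384 0.19768484 0.29518253] [0.54849421 0.21372571 0.34082622]
  mug 0.67 [0.568 0.357 0.003] [0.653 0.424 0.089]
  bowl 0.47 [0.47  0.127 0.008] [0.715 0.234 0.309]
  spice 0.78 [0.486 0.09  0.01 ] [0.523 0.128 0.092]
```

View pics/crop.png

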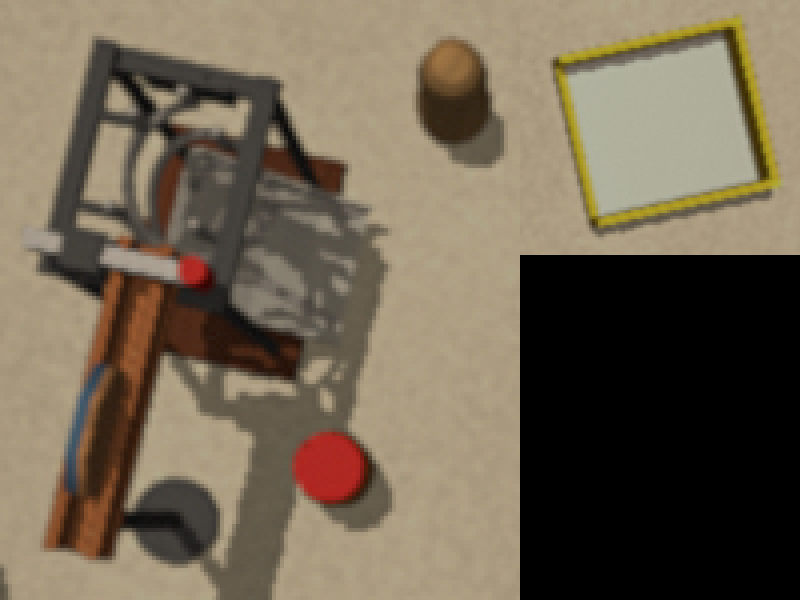

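The crop confirms the picks. The tray's low side is the left one in the image, facing world +y. The tile stands in the groove with its blue glaze on the left (stand +y). The foot board corners are at about (176,301) and (229,289.5). Next I'll fit the stand pose.

Run:
```python
from h import *
A=plane("top",(135+165/4,215+345/4),.012);B=plane("top",(135+376/4,215+298/4),.012)
x=(A-B)[:2];print("board",A,B,np.hypot(*x),np.degrees(np.arctan2(x[1],x[0])))
x/=np.hypot(*x);y=np.array([-x[1],x[0]]);print("origin from board",(A+B)[:2]/2+.055*y)
for c in("top","side"):
    im=cv2.imread(f"pics/{c}0.png");d=np.load(f"{c}0.npy");X,v,u=cloud(c,d);hsv=cv2.cvtColor(im,cv2.COLOR_BGR2HSV)[v,u].astype(int)
    g=(X[:,2]>.29)&(X[:,2]<.305)&(hsv[:,0]<18)&(hsv[:,1]>110)&(X[:,0]>.44)&(X[:,0]<.6)
    G=X[g][:,:2];yaw=-.23
    for _ in range(4):
        x=np.array([np.cos(yaw),np.sin(yaw)]);y=np.array([-x[1],x[0]]);s=G@x;t=G@y
        b=np.arange(s.min()+.004,s.max()-.03,.008);q=[((b0+.004),np.percentile(t[(s>=b0)&(s<b0+.008)],[4,96])) for b0 in b if ((s>=b0)&(s<b0+.008)).sum()>8]
        S=np.array([a for a,_ in q]);M=np.array([m for _,m in q]);p=np.polyfit(S,M.mean(1),1);yaw+=np.arctan(p[0])
    print(c,"yaw deg",np.degrees(yaw),"width",np.median(M[:,1]-M[:,0]),"t",np.median(M.mean(1)),"s",np.percentile(s,[0,.5,2]),s.max())
    o=x*(np.percentile(s,.5)+.197)+y*np.median(M.mean(1));print(" origin from groove",o)
    k=((hsv[:,0]<6)|(hsv[:,0]>174))&(hsv[:,1]>170)&(X[:,2]>.33)&(X[:,2]<.345);K=np.median(X[k],0)[:2]-o;print(" knob local",K@x,K@y)
    t=(abs(hsv[:,0]-105)<15)&(X[:,2]>.29)&(X[:,2]<.36)&(X[:,0]>.4);Q=X[t][:,:2]-o;print(" tile local x",np.percentile(Q@x,[2,98]),"y",np.percentile(Q@y,[2,50,98]))
```

```text
board [0.70894631 0.09958837 0.012     ] [0.56965319 0.13037944 0.012     ] 0.14265575016024432 -12.464919727417861
origin from board [0.65117105 0.16868746]
top yaw deg -13.40386533991395 width 0.02551266459349605 t 0.31621636885630006 s [0.39862908 0.39942345 0.40128536] 0.5445023417857493
 origin from groove [0.65348024 0.16934371]
 knob local -0.051983989149226736 -0.032197634659875185
 tile local x [-0.16483104 -0.1074137 ] y [0.00092248 0.00289048 0.00532911]
side yaw deg -9.478754344317503 width 0.011531957921035452 t 0.29045755974001053 s [0.41723909 0.41766962 0.41871829] 0.5620326690217372
 origin from groove [0.65411047 0.18526692]
 knob local -0.054610484378006086 -0.04312367348277298
 tile local x [-0.16653454 -0.11051745] y [-0.00623469 -0.00225461  0.00100427]
```

```bash
cat >> h.py <<'E'
O=np.array([.652,.169]);YAW=-.229;EX=np.array([np.cos(YAW),np.sin(YAW)]);EY=np.array([-EX[1],EX[0]])
def st(x,y): return O+x*EX+y*EY
def go(pos,yaw,base=None):
    """fractions from pose base (pos,yaw) tool-down; prints and returns new base"""
    if base is None:
        s=robot.observe();base=(np.array(s["tool_pos"]),s["tool_rot"][2])
    R=Ro.from_euler('xyz',[np.pi,0,base[1]]).as_matrix();d=R.T@(np.asarray(pos)-base[0])
    r=(yaw-base[1]+np.pi)%(2*np.pi)-np.pi
    print("xyz",np.round(d/.75,4),"rz",round(-r/(np.pi/4),4),"rows",round(np.linalg.norm(d)/.0417,1),round(abs(np.degrees(r))/7.16,1));return np.asarray(pos),yaw
E
python3 - <<'E'
from h import *
ty=np.radians(12.2);c=np.array([.562,-.268]);w=c-.076*np.array([-np.sin(ty),np.cos(ty)])
b=go([.37,.06,.23],2.899);b=go([*w,.10],np.pi+ty+.0,b);print(w)
E
```

```text
xyz [-0.4596 -0.5038 -0.0315] rz -0.0002 rows 12.3 0.0
xyz [-0.3981 -0.454   0.1733] rz -0.58 rows 11.3 3.6
[ 0.57806068 -0.34228361]
```

{"api": "step_arm", "payload": {"steps": [{"x":-0.46,"y":-0.504,"z":-0.032,"claw":1},{"x":-0.46,"y":-0.504,"z":-0.032,"claw":1},{"x":-0.46,"y":-0.504,"z":-0.032,"claw":1},{"x":-0.46,"y":-0.504,"z":-0.032,"claw":1},{"x":-0.46,"y":-0.504,"z":-0.032,"claw":1},{"x":-0.46,"y":-0.504,"z":-0.032,"claw":1},{"x":-0.46,"y":-0.504,"z":-0.032,"claw":1},{"x":-0.46,"y":-0.504,"z":-0.032,"claw":1},{"x":-0.46,"y":-0.504,"z":-0.032,"claw":1},{"x":-0.46,"y":-0.504,"z":-0.032,"claw":1},{"x":-0.46,"y":-0.504,"z":-0.032,"claw":1},{"x":-0.46,"y":-0.504,"z":-0.032,"claw":1}]}}

```text
$.steps[0]: bad value
```

Run:
```python
from h import *
s=robot.observe();print(s["time"],s["tool_pos"],s["tool_rot"])
go([.578,-.342,.10],np.pi+.213)
```

```text
1.7 [0.12620256 0.5096333  0.20634443] [3.14148866e+00 2.98181891e-05 2.89884633e+00]
xyz [-0.8577 -0.9574  0.1418] rz -0.5803 rows 23.3 3.6
```

{"api": "step_arm", "payload": {"steps": [{"x":-0.46,"y":-0.504,"z":-0.032,"rx":0,"ry":0,"rz":0,"claw":1},{"x":-0.46,"y":-0.504,"z":-0.032,"rx":0,"ry":0,"rz":0,"claw":1},{"x":-0.46,"y":-0.504,"z":-0.032,"rx":0,"ry":0,"rz":0,"claw":1},{"x":-0.46,"y":-0.504,"z":-0.032,"rx":0,"ry":0,"rz":0,"claw":1},{"x":-0.46,"y":-0.504,"z":-0.032,"rx":0,"ry":0,"rz":0,"claw":1},{"x":-0.46,"y":-0.504,"z":-0.032,"rx":0,"ry":0,"rz":0,"claw":1},{"x":-0.46,"y":-0.504,"z":-0.032,"rx":0,"ry":0,"rz":0,"claw":1},{"x":-0.46,"y":-0.504,"z":-0.032,"rx":0,"ry":0,"rz":0,"claw":1},{"x":-0.46,"y":-0.504,"z":-0.032,"rx":0,"ry":0,"rz":0,"claw":1},{"x":-0.46,"y":-0.504,"z":-0.032,"rx":0,"ry":0,"rz":0,"claw":1},{"x":-0.46,"y":-0.504,"z":-0.032,"rx":0,"ry":0,"rz":0,"claw":1},{"x":-0.46,"y":-0.504,"z":-0.032,"rx":0,"ry":0,"rz":0,"claw":1}]}}

```text
time: 2.7
tool_pos: [0.3649, 0.0685, 0.2302]
tool_rot: [3.141, 0.001, 2.899]
contact_force: [1.3, 1.1, 0.0]
opening: 0.0916
grip_force: 0.0
```

Run:
```python
from h import *
s=robot.observe();print(s["time"],s["tool_pos"],s["tool_rot"])
go([.578,-.342,.10],np.pi+.213)
```

```text
2.7 [0.36488424 0.06854406 0.23022337] [3.14109026e+00 1.22442176e-03 2.89855904e+00]
xyz [-0.4075 -0.4629  0.1736] rz -0.5806 rows 11.5 3.6
```

{"api": "step_arm", "payload": {"steps": [{"x":-0.407,"y":-0.463,"z":0.174,"rx":0,"ry":0,"rz":-0.58,"claw":1},{"x":-0.407,"y":-0.463,"z":0.174,"rx":0,"ry":0,"rz":-0.58,"claw":1},{"x":-0.407,"y":-0.463,"z":0.174,"rx":0,"ry":0,"rz":-0.58,"claw":1},{"x":-0.407,"y":-0.463,"z":0.174,"rx":0,"ry":0,"rz":-0.58,"claw":1},{"x":-0.407,"y":-0.463,"z":0.174,"rx":0,"ry":0,"rz":-0.58,"claw":1},{"x":-0.407,"y":-0.463,"z":0.174,"rx":0,"ry":0,"rz":-0.58,"claw":1},{"x":-0.407,"y":-0.463,"z":0.174,"rx":0,"ry":0,"rz":-0.58,"claw":1},{"x":-0.407,"y":-0.463,"z":0.174,"rx":0,"ry":0,"rz":-0.58,"claw":1},{"x":-0.407,"y":-0.463,"z":0.174,"rx":0,"ry":0,"rz":-0.58,"claw":1},{"x":-0.407,"y":-0.463,"z":0.174,"rx":0,"ry":0,"rz":-0.58,"claw":1},{"x":-0.407,"y":-0.463,"z":0.174,"rx":0,"ry":0,"rz":-0.58,"claw":1},{"x":-0.407,"y":-0.463,"z":0.174,"rx":0,"ry":0,"rz":-0.58,"claw":1}]}}

```text
time: 3.7
tool_pos: [0.5777, -0.3417, 0.0984]
tool_rot: [3.141, -0.0, -2.929]
contact_force: [1.4, 0.5, 0.1]
opening: 0.0918
grip_force: 0.0
```

Run:
```python
from h import *
s=robot.observe();print(s["time"],s["tool_pos"],s["tool_rot"])
go([.578,-.342,.016],np.pi+.213)
```

```text
3.7 [ 0.57767596 -0.34174649  0.0983512 ] [ 3.14134521e+00 -2.58573014e-05 -2.92916044e+00]
xyz [-0.0004 -0.0004  0.1098] rz -0.0007 rows 2.0 0.0
```

{"api": "step_arm", "payload": {"steps": [{"x":0,"y":0,"z":0.054,"rx":0,"ry":0,"rz":0,"claw":1},{"x":0,"y":0,"z":0.09,"rx":0,"ry":0,"rz":0,"claw":0.3},{"x":0,"y":0,"z":0.108,"rx":0,"ry":0,"rz":0,"claw":0},{"x":0,"y":0,"z":0.108,"rx":0,"ry":0,"rz":0,"claw":-1},{"x":0,"y":0,"z":0.108,"rx":0,"ry":0,"rz":0,"claw":-1},{"x":0,"y":0,"z":0.108,"rx":0,"ry":0,"rz":0,"claw":-1},{"x":0,"y":0,"z":0.108,"rx":0,"ry":0,"rz":0,"claw":-1},{"x":0,"y":0,"z":0.108,"rx":0,"ry":0,"rz":0,"claw":-1},{"x":0,"y":0,"z":0.108,"rx":0,"ry":0,"rz":0,"claw":-1}], "squeeze": 25}}

```text
time: 4.45
tool_pos: [0.5777, -0.3402, 0.0196]
tool_rot: [-3.14, 0.002, -2.929]
contact_force: [0.3, -0.2, 0.2]
opening: 0.043
grip_force: 0.0
```

Run:
```python
from h import *
s=robot.observe();print(s["time"],s["tool_pos"],s["tool_rot"],s["opening"])
z=s["tool_pos"][2]
b=go([*st(0,-.25-.076),z],np.pi+YAW);b=go([*st(0,-.136-.076),z],np.pi+YAW,b)
```

```text
4.45 [ 0.57774805 -0.34015994  0.01964078] [-3.13995953e+00  1.53198221e-03 -2.92871310e+00] 0.043019620979719224
xyz [-0.0543  0.2497  0.    ] rz 0.5626 rows 4.6 3.5
xyz [0.    0.152 0.   ] rz -0.0 rows 2.7 0.0
```

{"api": "step_arm", "payload": {"steps": [{"x":0,"y":0,"z":0,"rx":0,"ry":0,"rz":0,"claw":-1},{"x":0,"y":0,"z":0,"rx":0,"ry":0,"rz":0,"claw":-1},{"x":0,"y":0,"z":0,"rx":0,"ry":0,"rz":0,"claw":-1},{"x":0,"y":0,"z":0,"rx":0,"ry":0,"rz":0,"claw":-1},{"x":0,"y":0,"z":0,"rx":0,"ry":0,"rz":0,"claw":-1},{"x":0,"y":0,"z":0,"rx":0,"ry":0,"rz":0,"claw":-1},{"x":0,"y":0,"z":0,"rx":0,"ry":0,"rz":0,"claw":-1}]}}

```text
time: 5.03
tool_pos: [0.5773, -0.3401, 0.0183]
tool_rot: [-3.141, 0.0, -2.929]
contact_force: [0.8, -1.2, 0.5]
opening: 0.0073
grip_force: 25.0
```

Run:
```python
from h import *
s=robot.observe();print(s["time"],s["tool_pos"],s["tool_rot"],s["opening"],s["grip_force"],s["contact_force"])
z=s["tool_pos"][2]
b=go([*st(0,-.25-.076),z],np.pi+YAW);b=go([*st(0,-.136-.076),z],np.pi+YAW,b)
```

```text
5.0333 [ 0.57725081 -0.34014172  0.01825708] [-3.14112212e+00  2.36498880e-04 -2.92889456e+00] 0.007306917298610245 25.0000262260437 [ 0.81062909 -1.18009716  0.53066127]
xyz [-0.0549  0.2496  0.    ] rz 0.5624 rows 4.6 3.5
xyz [0.    0.152 0.   ] rz -0.0 rows 2.7 0.0
```

{"api": "step_arm", "payload": {"steps": [{"x":-0.005,"y":0.025,"z":0,"rx":0,"ry":0,"rz":0.056,"claw":-1},{"x":-0.011,"y":0.05,"z":0,"rx":0,"ry":0,"rz":0.112,"claw":-1},{"x":-0.016,"y":0.075,"z":0,"rx":0,"ry":0,"rz":0.168,"claw":-1},{"x":-0.022,"y":0.1,"z":0,"rx":0,"ry":0,"rz":0.225,"claw":-1},{"x":-0.027,"y":0.125,"z":0,"rx":0,"ry":0,"rz":0.281,"claw":-1},{"x":-0.033,"y":0.15,"z":0,"rx":0,"ry":0,"rz":0.337,"claw":-1},{"x":-0.038,"y":0.175,"z":0,"rx":0,"ry":0,"rz":0.394,"claw":-1},{"x":-0.044,"y":0.2,"z":0,"rx":0,"ry":0,"rz":0.45,"claw":-1},{"x":-0.049,"y":0.225,"z":0,"rx":0,"ry":0,"rz":0.506,"claw":-1},{"x":-0.055,"y":0.25,"z":0,"rx":0,"ry":0,"rz":0.562,"claw":-1},{"x":-0.055,"y":0.25,"z":0,"rx":0,"ry":0,"rz":0.562,"claw":-1},{"x":-0.055,"y":0.25,"z":0,"rx":0,"ry":0,"rz":0.562,"claw":-1}]}}

```text
time: 6.03
tool_pos: [0.5779, -0.1469, 0.0182]
tool_rot: [3.141, -0.0, 2.916]
contact_force: [0.5, 1.8, -1.6]
opening: 0.0073
grip_force: 25.0
```

Run:
```python
from h import *
s=robot.observe();print(s["time"],s["tool_pos"],s["tool_rot"],s["opening"],s["grip_force"],s["contact_force"])
z=s["tool_pos"][2]
im,d=read_camera("top");cv2.imwrite("pics/top1.png",im);X,v,u=cloud("top",d);hsv=cv2.cvtColor(im,cv2.COLOR_BGR2HSV)[v,u].astype(int)
m=(abs(hsv[:,0]-27)<8)&(hsv[:,1]>150)&(hsv[:,2]>80)&(X[:,2]>.005)&(X[:,2]<.06)&(X[:,1]<.1)&(X[:,0]>.45)
r=cv2.minAreaRect(X[m][:,:2].astype(np.float32));print(r,"want yaw",np.degrees(YAW))
p=np.array(r[0])-O;print("tray local",p@EX,p@EY)
b=go([*st(0,-.136-.076),z],np.pi+YAW)
```

```text
6.0333 [ 0.57787705 -0.14685977  0.0182245 ] [ 3.14107890e+00 -4.43379378e-04  2.91564537e+00] 0.007326566843730098 25.0002720952034 [ 0.47758394  1.82604812 -1.57521537]
((0.595801055431366, -0.07318610697984695), (0.1580493450164795, 0.1498972326517105), 77.4877700805664) want yaw -13.120733508495853
tray local 0.0002453443671876082 -0.24862093956628786
xyz [-0.0007  0.151   0.    ] rz 0.0028 rows 2.7 0.0
```

{"api": "step_arm", "payload": {"steps": [{"x":0,"y":0.02,"z":0,"rx":0,"ry":0,"rz":0,"claw":-1},{"x":0,"y":0.04,"z":0,"rx":0,"ry":0,"rz":0,"claw":-1},{"x":0,"y":0.06,"z":0,"rx":0,"ry":0,"rz":0,"claw":-1},{"x":0,"y":0.08,"z":0,"rx":0,"ry":0,"rz":0,"claw":-1},{"x":0,"y":0.1,"z":0,"rx":0,"ry":0,"rz":0,"claw":-1},{"x":0,"y":0.12,"z":0,"rx":0,"ry":0,"rz":0,"claw":-1},{"x":0,"y":0.135,"z":0,"rx":0,"ry":0,"rz":0,"claw":-1},{"x":0,"y":0.145,"z":0,"rx":0,"ry":0,"rz":0,"claw":-1},{"x":0,"y":0.15,"z":0,"rx":0,"ry":0,"rz":0,"claw":-1},{"x":0,"y":0.15,"z":0,"rx":0,"ry":0,"rz":0,"claw":-1},{"x":0,"y":0.15,"z":0,"rx":0,"ry":0,"rz":0,"claw":-1}]}}

```text
time: 7.0
tool_pos: [0.6035, -0.0383, 0.0182]
tool_rot: [3.141, 0.0, 2.913]
contact_force: [0.7, 2.4, -0.6]
opening: 0.0073
grip_force: 25.0
```

Run:
```python
from h import *
s=robot.observe();print(s["time"],s["tool_pos"],s["tool_rot"],s["opening"],s["contact_force"])
p=np.array(s["tool_pos"][:2])-O;print("tcp local",p@EX,p@EY,"force local",np.array(s["contact_force"][:2])@EX,np.array(s["contact_force"][:2])@EY)
im,d=read_camera("top");X,v,u=cloud("top",d);cv2.imwrite("pics/dock.png",cv2.resize(im[135:285,215:345],None,fx=4,fy=4,interpolation=3))
```

```text
7.0 [ 0.6035498  -0.03828935  0.01821812] [3.14087653e+00 2.07723178e-04 2.91276211e+00] 0.007261663339025102 [ 0.72987527  2.40343257 -0.5897606 ]
tcp local -0.00012989095624114239 -0.2128762069285249 force local 0.165232867491501 2.5063727044113726
```

View pics/dock.png

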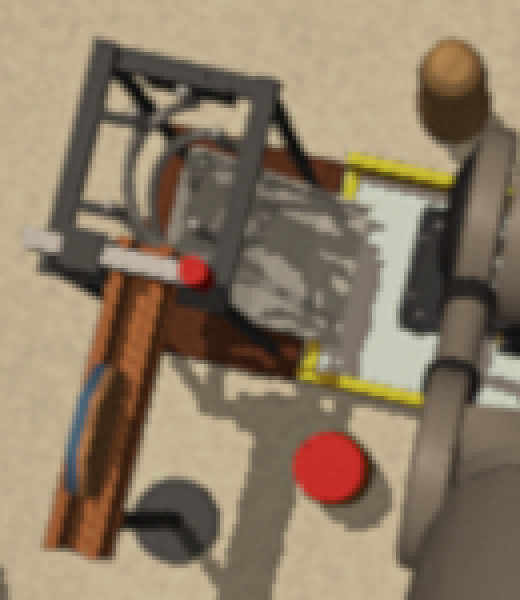

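The tray meets the foot board, centred and square: its corners at (348,153) and (300,380) match the board corners. Next I'll release it.

Run:
```python
from h import *
s=robot.observe();t=np.array(s["tool_pos"])
b=go([*t[:2],.12],s["tool_rot"][2]);b=go([*t[:2],.40],s["tool_rot"][2]);b=go([*st(-.051,-.062),.40],np.pi/2+YAW,(np.array([*t[:2],.40]),s["tool_rot"][2]));b=go([*st(-.051,-.062),.317],np.pi/2+YAW,b);b=go([*st(-.051,.0085),.317],np.pi/2+YAW,b)
```

```text
xyz [ 0.      0.     -0.1357] rz -0.0 rows 2.4 0.0
xyz [ 0.      0.     -0.5091] rz -0.0 rows 9.2 0.0
xyz [0.0677 0.2014 0.    ] rz 2.0 rows 3.8 12.6
xyz [ 0.     -0.      0.1107] rz -0.0 rows 2.0 0.0
xyz [0.094 0.    0.   ] rz -0.0 rows 1.7 0.0
```

{"api": "step_arm", "payload": {"steps": [{"x":0,"y":0,"z":0,"rx":0,"ry":0,"rz":0,"claw":-0.6},{"x":0,"y":0,"z":0,"rx":0,"ry":0,"rz":0,"claw":-0.4},{"x":0,"y":0,"z":0,"rx":0,"ry":0,"rz":0,"claw":-0.4},{"x":0,"y":0,"z":-0.01,"rx":0,"ry":0,"rz":0,"claw":-0.4},{"x":0,"y":0,"z":-0.04,"rx":0,"ry":0,"rz":0,"claw":-0.4},{"x":0,"y":0,"z":-0.09,"rx":0,"ry":0,"rz":0,"claw":-0.4},{"x":0,"y":0,"z":-0.14,"rx":0,"ry":0,"rz":0,"claw":-1}]}}

```text
time: 7.63
tool_pos: [0.6024, -0.0383, 0.124]
tool_rot: [-3.141, -0.003, 2.913]
contact_force: [1.6, -1.0, 0.1]
opening: 0.024
grip_force: 0.0
```

{"api": "step_arm", "payload": {"steps": [{"x":0,"y":0,"z":-0.37,"rx":0,"ry":0,"rz":0,"claw":-1},{"x":0,"y":0,"z":-0.37,"rx":0,"ry":0,"rz":1,"claw":-1},{"x":0,"y":0,"z":-0.37,"rx":0,"ry":0,"rz":1,"claw":-1},{"x":0,"y":0,"z":-0.37,"rx":0,"ry":0,"rz":1,"claw":-1},{"x":0,"y":0,"z":-0.37,"rx":0,"ry":0,"rz":1,"claw":-1},{"x":0,"y":0,"z":-0.37,"rx":0,"ry":0,"rz":1,"claw":-1},{"x":0,"y":0,"z":-0.37,"rx":0,"ry":0,"rz":1,"claw":-1},{"x":0,"y":0,"z":-0.37,"rx":0,"ry":0,"rz":1,"claw":-1},{"x":0,"y":0,"z":-0.37,"rx":0,"ry":0,"rz":1,"claw":-1}]}}

```text
time: 8.38
tool_pos: [0.6035, -0.0385, 0.4035]
tool_rot: [3.138, 0.003, 2.126]
contact_force: [0.2, -0.0, -1.5]
opening: 0.0003
grip_force: 0.0
```

Run:
```python
from h import *
s=robot.observe();print(s["time"],s["tool_pos"],s["tool_rot"],s["qpos"])
b=go([*st(-.051,-.062),.40],np.pi/2+YAW)
im,d=read_camera("top");X,v,u=cloud("top",d);hsv=cv2.cvtColor(im,cv2.COLOR_BGR2HSV)[v,u].astype(int)
m=(abs(hsv[:,0]-27)<8)&(hsv[:,1]>150)&(hsv[:,2]>80)&(X[:,2]>.005)&(X[:,2]<.06)&(X[:,1]<.13)&(X[:,0]>.45)
r=cv2.minAreaRect(X[m][:,:2].astype(np.float32));p=np.array(r[0])-O;print(r,"tray local",p@EX,p@EY)
```

```text
8.3833 [ 0.60352246 -0.03850516  0.40346879] [3.13796492 0.00336307 2.12612191] [-1.90380962e-01  4.52098331e-01  8.29458565e-01 -9.52094983e-06
  1.85508899e+00 -7.45715336e-01]
xyz [0.1905 0.0943 0.0046] rz 0.9986 rows 3.8 6.3
((0.6218767166137695, 0.03598824143409729), (0.15975740551948547, 0.14959166944026947), 76.89990997314453) tray local 0.0008572855934133802 -0.1363774364774924
```

{"api": "step_arm", "payload": {"steps": [{"x":0.19,"y":0.094,"z":0,"rx":0,"ry":0,"rz":1,"claw":-1},{"x":0.19,"y":0.094,"z":0,"rx":0,"ry":0,"rz":1,"claw":-1},{"x":0.19,"y":0.094,"z":0,"rx":0,"ry":0,"rz":1,"claw":-1},{"x":0.19,"y":0.094,"z":0,"rx":0,"ry":0,"rz":1,"claw":-1},{"x":0.19,"y":0.094,"z":0,"rx":0,"ry":0,"rz":1,"claw":-1},{"x":0.19,"y":0.094,"z":0,"rx":0,"ry":0,"rz":1,"claw":-1},{"x":0.19,"y":0.094,"z":0,"rx":0,"ry":0,"rz":1,"claw":-1},{"x":0.19,"y":0.094,"z":0,"rx":0,"ry":0,"rz":1,"claw":-1},{"x":0.19,"y":0.094,"z":0,"rx":0,"ry":0,"rz":1,"claw":-1}]}}

```text
time: 9.18
tool_pos: [0.5875, 0.1199, 0.3997]
tool_rot: [-3.139, 0.001, 1.345]
contact_force: [0.6, -0.1, 0.1]
opening: 0.0004
grip_force: 0.0
```

Run:
```python
from h import *
s=robot.observe();print(s["time"],s["tool_pos"],s["tool_rot"])
b=go([*st(-.051,-.062),.317],np.pi/2+YAW);b=go([*st(-.051,.0085),.317],np.pi/2+YAW,b)
t=nets.landmark_of("top","bolt_knob")
im,d=read_camera("wrist");cv2.imwrite("pics/wrist1.png",im)
im,d=read_camera("side");cv2.imwrite("pics/side1.png",cv2.resize(im[200:400,180:360],None,fx=3,fy=3))
```

```text
9.1833 [0.5875442  0.11985395 0.3996556 ] [-3.13932108e+00  6.51650300e-04  1.34547828e+00]
xyz [0.0007 0.0008 0.1102] rz 0.0047 rows 2.0 0.0
xyz [0.094 0.    0.   ] rz -0.0 rows 1.7 0.0
```

View pics/wrist1.png

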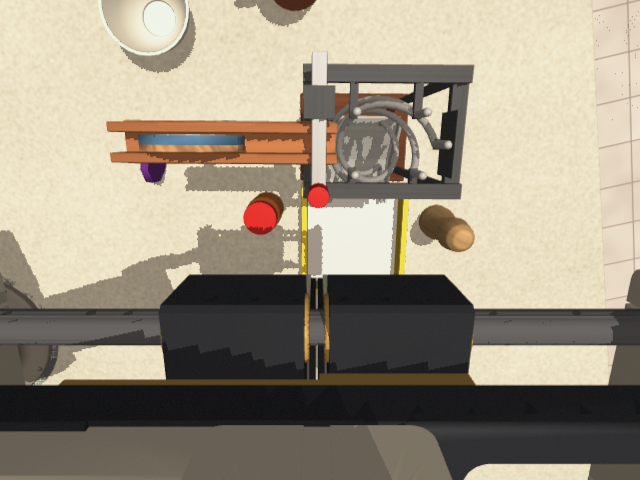

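The wrist view shows the red knob at (195,318), straight ahead of the shut fingers, with the groove level and the tile at (143,192). Now I go down and push the bolt to +y.

{"api": "step_arm", "payload": {"steps": [{"x":0,"y":0,"z":0.05,"rx":0,"ry":0,"rz":0,"claw":-1},{"x":0,"y":0,"z":0.09,"rx":0,"ry":0,"rz":0,"claw":-1},{"x":0,"y":0,"z":0.11,"rx":0,"ry":0,"rz":0,"claw":-1},{"x":0,"y":0,"z":0.11,"rx":0,"ry":0,"rz":0,"claw":-1},{"x":0.015,"y":0,"z":0.11,"rx":0,"ry":0,"rz":0,"claw":-1},{"x":0.03,"y":0,"z":0.11,"rx":0,"ry":0,"rz":0,"claw":-1},{"x":0.045,"y":0,"z":0.11,"rx":0,"ry":0,"rz":0,"claw":-1},{"x":0.06,"y":0,"z":0.11,"rx":0,"ry":0,"rz":0,"claw":-1},{"x":0.07,"y":0,"z":0.11,"rx":0,"ry":0,"rz":0,"claw":-1},{"x":0.08,"y":0,"z":0.11,"rx":0,"ry":0,"rz":0,"claw":-1},{"x":0.088,"y":0,"z":0.11,"rx":0,"ry":0,"rz":0,"claw":-1},{"x":0.088,"y":0,"z":0.11,"rx":0,"ry":0,"rz":0,"claw":-1}]}}

```text
time: 10.33
tool_pos: [0.603, 0.1856, 0.318]
tool_rot: [-3.141, -0.0, 1.344]
contact_force: [-0.3, 0.2, 0.4]
opening: 0.0006
grip_force: 0.0
```

```bash
cat >> h.py <<'E'
def rep():
    s=robot.observe();p=np.array(s["tool_pos"][:2])-O;f=np.array(s["contact_force"])
    print("t",s["time"],"tcp local",p@EX,p@EY,s["tool_pos"][2],"F",f[:2]@EX,f[:2]@EY,f[2]);return s
E
python3 - <<'E'
from h import *
rep()
im,d=read_camera("side");X,v,u=cloud("side",d);hsv=cv2.cvtColor(im,cv2.COLOR_BGR2HSV)[v,u].astype(int)
k=((hsv[:,0]<6)|(hsv[:,0]>174))&(hsv[:,1]>170)&(X[:,2]>.30)&(X[:,2]<.345);K=X[k][:,:2]-O
print(k.sum(),np.percentile(K@EX,[5,50,95]),np.percentile(K@EY,[5,50,95]))
E
```

```text
t 10.3333 tcp local -0.05149394273488924 0.005056683064173161 0.31804594574422296 F -0.37110224939102415 0.13483454513188592 0.38001164381884106Traceback (most recent call last):
  File "<stdin>", line 5, in <module>
    return _quantile_unchecked(
        a, q, axis, out, overwrite_input, method, keepdims, weights)
    return _ureduce(a,
                    func=_quantile_ureduce_func,
    ...<5 lines>...
                    overwrite_input=overwrite_input,
                    method=method)
    r = func(a, **kwargs)
    result = _quantile(arr,
                       quantiles=q,
    ...<2 lines>...
                       out=out,
                       weights=wgt)
    slices_having_nans = np.isnan(arr[-1, ...])
                                  ~~~^^^^^^^^^
IndexError: index -1 is out of bounds for axis 0 with size 0
```

{"api": "step_arm", "payload": {"steps": [{"x":0.003,"y":0,"z":0,"rx":0,"ry":0,"rz":0,"claw":-1},{"x":0.005,"y":0,"z":0,"rx":0,"ry":0,"rz":0,"claw":-1},{"x":0.0065,"y":0,"z":0,"rx":0,"ry":0,"rz":0,"claw":-1},{"x":0.0065,"y":0,"z":0,"rx":0,"ry":0,"rz":0,"claw":-1}]}}

```text
time: 10.72
tool_pos: [0.604, 0.1889, 0.3183]
tool_rot: [3.142, -0.0, 1.342]
contact_force: [0.9, -0.1, -1.0]
opening: 0.0004
grip_force: 0.0
```

Run:
```python
from h import *
s=rep()
go([*st(-.06,-.01),.40],np.pi/2+YAW)
```

```text
t 10.7167 tcp local -0.05123033726638165 0.00844429520287923 0.3183055254875994 F 0.9074388892393532 0.0682385849739165 -0.990712296089741
xyz [-0.0246 -0.0117 -0.1089] rz 0.0001 rows 2.0 0.0
```

{"api": "step_arm", "payload": {"steps": [{"x":-0.02,"y":0,"z":0,"rx":0,"ry":0,"rz":0,"claw":-1},{"x":-0.04,"y":0,"z":-0.05,"rx":0,"ry":0,"rz":0,"claw":-1},{"x":-0.06,"y":0,"z":-0.1,"rx":0,"ry":0,"rz":0,"claw":-1},{"x":-0.09,"y":-0.05,"z":-0.11,"rx":0,"ry":0,"rz":0,"claw":-1},{"x":-0.09,"y":-0.1,"z":-0.11,"rx":0,"ry":0,"rz":0,"claw":-1},{"x":-0.09,"y":-0.15,"z":-0.11,"rx":0,"ry":0,"rz":0,"claw":-1},{"x":-0.09,"y":-0.15,"z":-0.11,"rx":0,"ry":0,"rz":0,"claw":-1},{"x":-0.09,"y":-0.15,"z":-0.11,"rx":0,"ry":0,"rz":0,"claw":-1}]}}

```text
time: 11.38
tool_pos: [0.4778, 0.1489, 0.4021]
tool_rot: [3.139, -0.001, 1.343]
contact_force: [0.5, -0.2, -0.2]
opening: 0.0006
grip_force: 0.0
```

Run:
```python
from h import *
rep();im,d=read_camera("wrist");X,v,u=cloud("wrist",d);cv2.imwrite("pics/wrist2.png",im)
hsv=cv2.cvtColor(im,cv2.COLOR_BGR2HSV)[v,u].astype(int)
L=np.c_[(X[:,:2]-O)@EX,(X[:,:2]-O)@EY,X[:,2]]
def show(n,m): print(n,m.sum(),np.round(np.percentile(L[m],[3,50,97],axis=0),4).tolist() if m.any() else "")
show("knob",((hsv[:,0]<6)|(hsv[:,0]>174))&(hsv[:,1]>170)&(X[:,2]>.31)&(X[:,2]<.345))
show("tile blue",(abs(hsv[:,0]-105)<15)&(hsv[:,1]>60)&(X[:,2]>.302)&(X[:,2]<.345)&(abs(L[:,1])<.03))
show("tileall",(X[:,2]>.308)&(X[:,2]<.345)&(abs(L[:,1])<.02)&(L[:,0]<-.08)&(L[:,0]>-.19))
for a,b in((-.19,-.17),(-.1,-.08),(-.08,-.06)):
    m=(abs(X[:,2]-.300)<.003)&(L[:,0]>a)&(L[:,0]<b)&(abs(L[:,1])<.03); show(f"walls {a}",m)
```

```text
t 11.3833 tcp local -0.16509297511962426 -0.059164929239356505 0.4021005263383644 F 0.496905578970465 -0.0863888235660187 -0.18318766900779004
knob 636 [[-0.0565, -0.0351, 0.3132], [-0.0534, -0.0287, 0.3351], [-0.0447, -0.0231, 0.337]]
tile blue 849 [[-0.1635, 0.0029, 0.3219], [-0.1358, 0.0053, 0.3377], [-0.1053, 0.0076, 0.3401]]
tileall 1673 [[-0.1635, -0.0013, 0.3205], [-0.1361, 0.0035, 0.3373], [-0.1046, 0.0088, 0.3401]]
walls -0.19 592 [[-0.1893, -0.0099, 0.2988], [-0.1801, 0.0108, 0.3001], [-0.1705, 0.0175, 0.3015]]
walls -0.1 574 [[-0.0994, -0.0106, 0.2986], [-0.0902, -0.0036, 0.3001], [-0.0805, 0.0169, 0.3014]]
walls -0.08 587 [[-0.0794, -0.0105, 0.2988], [-0.0697, 0.0102, 0.3001], [-0.0605, 0.0169, 0.3014]]
```

View pics/wrist2.png

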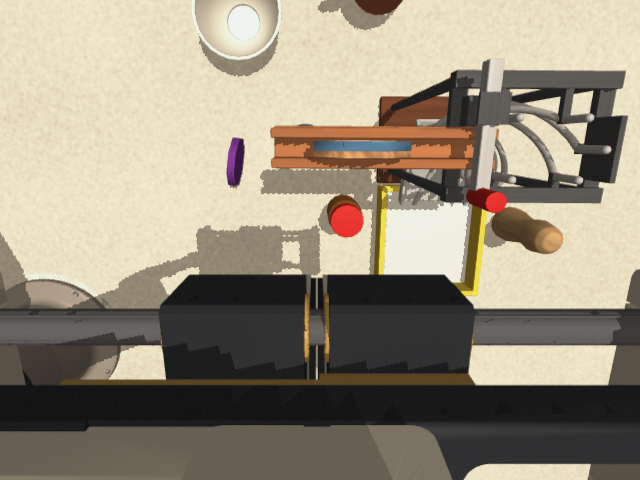

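The knob is at (200,490) and still at y≈-0.032, so the bolt did not move. I'll check the heights around it and where the finger really is, then pinch the knob instead of pushing it.

Run:
```python
from h import *
P=camera_params("wrist");print(np.round(P["hand_eye"],3).tolist())
d=np.load("top0.npy");im=cv2.imread("pics/top0.png");s=None
X,v,u=cloud("top",d);L=np.c_[(X[:,:2]-O)@EX,(X[:,:2]-O)@EY,X[:,2]]
for x in np.arange(-.085,.0,.01):
    print(round(x,3),[int(1000*L[m,2].max()) if (m:=(abs(L[:,0]-x)<.006)&(abs(L[:,1]-y)<.006)).any() else 0 for y in np.arange(-.06,.075,.01)])
rep()
H=np.linalg.inv(np.array(P["hand_eye"]))
for p in([0,0,0],[0,0,-.019],[.0095,0,0],[0,.019,0]):
    q=H@np.array([*p,1]);print(p,"px",P["fy"]*q[1]/q[2]+P["cy"],P["fx"]*q[0]/q[2]+P["cx"])
im,dd=read_camera("wrist");print([round(float(dd[r,317]),3) for r in range(270,400,10)],[round(float(dd[r,300]),3) for r in range(270,400,10)])
go([*st(-.051,-.032),.40],np.pi/2+YAW)
```

```text
[[0.0, -0.968, -0.25, 0.068], [1.0, 0.0, -0.0, -0.0], [0.0, -0.25, 0.968, -0.179], [0.0, 0.0, 0.0, 1.0]]
-0.085 [2, 3, 4, 0, 275, 302, 299, 301, 299, 2, 2, 0, 0, 0]
-0.075 [2, 14, 14, 15, 275, 302, 300, 300, 299, 15, 8, 0, 0, 0]
-0.065 [1, 13, 277, 275, 271, 301, 300, 302, 318, 318, 316, 276, 276, 0]
-0.055 [3, 15, 337, 338, 337, 315, 315, 315, 320, 321, 320, 316, 315, 0]
-0.045 [50, 54, 335, 338, 337, 314, 315, 315, 319, 319, 320, 313, 314, 0]
-0.035 [87, 93, 276, 276, 248, 300, 298, 302, 299, 316, 316, 277, 277, 0]
-0.025 [87, 93, 276, 276, 303, 225, 241, 258, 306, 303, 276, 277, 276, 0]
-0.015 [39, 40, 276, 276, 264, 68, 0, 90, 198, 220, 215, 277, 277, 0]
-0.005 [38, 42, 276, 277, 61, 69, 0, 92, 100, 236, 274, 278, 276, 0]
t 11.4333 tcp local -0.1638122066687163 -0.059063961530060924 0.401611564980898 F -0.08170062637075806 -0.4652660194154449 0.4714817717284197
[0, 0, 0] px 282.51814596566317 316.72169377914486
[0, 0, -0.019] px 297.7902767878646 316.753055997336
[0.0095, 0, 0] px 264.1099610953937 316.7274155546439
[0, 0.019, 0] px 282.52276620523287 355.3745729110317
[0.613, 0.616, 0.168, 0.168, 0.085, 0.083, 0.082, 0.083, 0.646, 0.651, 0.657, 0.076, 0.067] [0.612, 0.089, 0.081, 0.078, 0.075, 0.075, 0.075, 0.076, 0.077, 0.077, 0.077, 0.075, 0.067]
xyz [0.036  0.1494 0.0015] rz 0.0002 rows 2.8 0.0
```

Run:
```python
from h import *
P=camera_params("wrist");im,d=read_camera("wrist");H=np.array(P["hand_eye"])
v,u=np.nonzero((d>.05)&(d<.25));z=d[v,u];p=np.c_[(u-P["cx"])/P["fx"]*z,(v-P["cy"])/P["fy"]*z,z]@H[:3,:3].T+H[:3,3]
p=p[(abs(p[:,1])<.06)&(p[:,2]>-.1)]
for a in np.arange(-.1,.02,.01):
    m=(p[:,2]>=a)&(p[:,2]<a+.01)
    if m.any(): print(round(a,2),m.sum(),"x",np.round(np.percentile(p[m,0],[2,98]),3),"y",np.round(np.percentile(p[m,1],[0,2,50,98,100]),4))
print(p[:,2].max())
```

```text
-0.1 3380 x [0.031 0.037] y [-0.0598 -0.0362 -0.0027  0.0302  0.0599]
-0.09 30 x [0.006 0.034] y [-0.0027 -0.0027 -0.0026  0.0024  0.0024]
-0.08 30 x [-0.001  0.004] y [-0.0027 -0.0027 -0.0026  0.0024  0.0024]
-0.07 412 x [-0.008  0.004] y [-0.0026 -0.0026 -0.0006  0.0023  0.0024]
-0.06 43 x [0.01  0.011] y [-0.0024 -0.0024  0.0004  0.0022  0.0022]
-0.05 145 x [0.01  0.012] y [-0.0038 -0.0034 -0.0007  0.0031  0.0035]
-0.04 173 x [0.01  0.012] y [-0.004  -0.0039  0.0005  0.0037  0.0038]
-0.03 185 x [-0.002  0.012] y [-0.0046 -0.0041 -0.0003  0.0039  0.0044]
-0.02 1 x [0.011 0.011] y [0.004 0.004 0.004 0.004 0.004]
0.0787426254051034
```

The depth shows the fingertips end about 20 mm behind the TCP, so the finger passed just over the knob, with its tip at about 338 mm. I'll repeat the push 16 mm lower.

{"api": "step_arm", "payload": {"steps": [{"x":0,"y":0.05,"z":0,"rx":0,"ry":0,"rz":0,"claw":-1},{"x":-0.003,"y":0.1,"z":0,"rx":0,"ry":0,"rz":0,"claw":-1},{"x":-0.003,"y":0.15,"z":0,"rx":0,"ry":0,"rz":0,"claw":-1},{"x":-0.003,"y":0.15,"z":0.04,"rx":0,"ry":0,"rz":0,"claw":-1},{"x":-0.003,"y":0.15,"z":0.09,"rx":0,"ry":0,"rz":0,"claw":-1},{"x":-0.003,"y":0.15,"z":0.132,"rx":0,"ry":0,"rz":0,"claw":-1},{"x":-0.003,"y":0.15,"z":0.132,"rx":0,"ry":0,"rz":0,"claw":-1},{"x":0.01,"y":0.15,"z":0.132,"rx":0,"ry":0,"rz":0,"claw":-1},{"x":0.025,"y":0.15,"z":0.132,"rx":0,"ry":0,"rz":0,"claw":-1},{"x":0.04,"y":0.15,"z":0.132,"rx":0,"ry":0,"rz":0,"claw":-1},{"x":0.05,"y":0.15,"z":0.132,"rx":0,"ry":0,"rz":0,"claw":-1},{"x":0.05,"y":0.15,"z":0.132,"rx":0,"ry":0,"rz":0,"claw":-1}]}}

```text
time: 12.53
tool_pos: [0.5982, 0.1621, 0.3035]
tool_rot: [3.138, -0.002, 1.344]
contact_force: [0.2, -0.2, -1.0]
opening: 0.0006
grip_force: 0.0
```

Run:
```python
from h import *
rep()
im,d=read_camera("side");X,v,u=cloud("side",d);hsv=cv2.cvtColor(im,cv2.COLOR_BGR2HSV)[v,u].astype(int)
k=((hsv[:,0]<6)|(hsv[:,0]>174))&(hsv[:,1]>170)&(X[:,2]>.30)&(X[:,2]<.345);K=X[k][:,:2]-O
print(k.sum(), np.median(K@EX),np.median(K@EY)) if k.any() else 0
```

```text
t 12.5333 tcp local -0.05083920097284792 -0.01893592871221248 0.30352720374942727 F 0.2552103740989449 -0.1961547066998671 -1.0257612559703626
52 -0.05666917640974553 -0.0011461888663074236
```

The knob moves now. I'll push it the rest of the way.

{"api": "step_arm", "payload": {"steps": [{"x":0.01,"y":0,"z":0,"rx":0,"ry":0,"rz":0,"claw":-1},{"x":0.02,"y":0,"z":0,"rx":0,"ry":0,"rz":0,"claw":-1},{"x":0.028,"y":0,"z":0,"rx":0,"ry":0,"rz":0,"claw":-1},{"x":0.034,"y":0,"z":0,"rx":0,"ry":0,"rz":0,"claw":-1},{"x":0.037,"y":0,"z":0,"rx":0,"ry":0,"rz":0,"claw":-1},{"x":0.037,"y":0,"z":0,"rx":0,"ry":0,"rz":0,"claw":-1},{"x":0.037,"y":0,"z":0,"rx":0,"ry":0,"rz":0,"claw":-1}]}}

```text
time: 13.17
tool_pos: [0.6033, 0.1871, 0.3014]
tool_rot: [-3.141, -0.0, 1.343]
contact_force: [-0.5, -1.0, -0.1]
opening: 0.0006
grip_force: 0.0
```

Run:
```python
from h import *
rep()
im,d=read_camera("side");X,v,u=cloud("side",d);hsv=cv2.cvtColor(im,cv2.COLOR_BGR2HSV)[v,u].astype(int)
k=((hsv[:,0]<6)|(hsv[:,0]>174))&(hsv[:,1]>170)&(X[:,2]>.30)&(X[:,2]<.345);K=X[k][:,:2]-O
print(k.sum(), np.median(K@EX),np.median(K@EY)) if k.any() else 0
```

```text
t 13.1667 tcp local -0.051563944541346704 0.006597093530314197 0.30142496975766536 F -0.2549460624644883 -1.0367443858652707 -0.13457685406297434
44 -0.05579193779221192 0.024957198078928024
```

{"api": "step_arm", "payload": {"steps": [{"x":0.003,"y":0,"z":0,"rx":0,"ry":0,"rz":0,"claw":-1},{"x":0.003,"y":0,"z":0,"rx":0,"ry":0,"rz":0,"claw":-1},{"x":-0.02,"y":0,"z":0,"rx":0,"ry":0,"rz":0,"claw":-1},{"x":-0.02,"y":0,"z":-0.05,"rx":0,"ry":0,"rz":0,"claw":-1},{"x":-0.02,"y":0,"z":-0.1,"rx":0,"ry":0,"rz":0,"claw":-1},{"x":-0.06,"y":-0.05,"z":-0.13,"rx":0,"ry":0,"rz":0,"claw":-1},{"x":-0.06,"y":-0.1,"z":-0.13,"rx":0,"ry":0,"rz":0,"claw":-1},{"x":-0.06,"y":-0.15,"z":-0.13,"rx":0,"ry":0,"rz":0,"claw":-1},{"x":-0.06,"y":-0.205,"z":-0.13,"rx":0,"ry":0,"rz":0,"claw":-1},{"x":-0.06,"y":-0.205,"z":-0.13,"rx":0,"ry":0,"rz":0,"claw":-1}]}}

```text
time: 14.05
tool_pos: [0.4372, 0.179, 0.4008]
tool_rot: [-3.141, -0.001, 1.345]
contact_force: [1.8, 1.0, 1.0]
opening: 0.0005
grip_force: 0.0
```

Run:
```python
from h import *
rep();im,d=read_camera("wrist");X,v,u=cloud("wrist",d)
hsv=cv2.cvtColor(im,cv2.COLOR_BGR2HSV)[v,u].astype(int)
L=np.c_[(X[:,:2]-O)@EX,(X[:,:2]-O)@EY,X[:,2]]
def show(n,m): print(n,m.sum(),np.round(np.percentile(L[m],[3,50,97],axis=0),4).tolist() if m.any() else "")
show("knob",((hsv[:,0]<6)|(hsv[:,0]>174))&(hsv[:,1]>170)&(X[:,2]>.31)&(X[:,2]<.345))
show("tileall",(X[:,2]>.308)&(X[:,2]<.345)&(abs(L[:,1])<.02)&(L[:,0]<-.08)&(L[:,0]>-.19))
for a,b in((-.19,-.17),(-.08,-.06)):
    m=(abs(X[:,2]-.300)<.003)&(L[:,0]>a)&(L[:,0]<b)&(abs(L[:,1])<.03); show(f"walls {a}",m)
go([*st(-.205,.001),.292],np.pi/2+YAW)
```

```text
t 14.05 tcp local -0.21148730392182222 -0.039063929539538134 0.40075909660995274 F 1.5790569620828436 1.3658193955813371 1.0148861979219916
knob 736 [[-0.0542, 0.0213, 0.3207], [-0.051, 0.0275, 0.3361], [-0.0425, 0.0333, 0.3382]]
tileall 1931 [[-0.1633, -0.001, 0.3137], [-0.137, 0.0048, 0.335], [-0.1035, 0.0091, 0.3409]]
walls -0.19 553 [[-0.1895, -0.0092, 0.2986], [-0.1803, 0.0113, 0.3007], [-0.1706, 0.0176, 0.3021]]
walls -0.08 570 [[-0.0793, -0.0103, 0.2984], [-0.0697, -0.0035, 0.3009], [-0.0605, 0.0172, 0.3023]]
xyz [0.053  0.0044 0.1451] rz 0.0035 rows 2.8 0.0
```

{"api": "step_arm", "payload": {"steps": [{"x":0.05,"y":0.004,"z":0,"rx":0,"ry":0,"rz":0,"claw":-1},{"x":0.054,"y":0.004,"z":0.02,"rx":0,"ry":0,"rz":0,"claw":-1},{"x":0.054,"y":0.004,"z":0.07,"rx":0,"ry":0,"rz":0,"claw":-1},{"x":0.054,"y":0.004,"z":0.12,"rx":0,"ry":0,"rz":0,"claw":-1},{"x":0.054,"y":0.004,"z":0.145,"rx":0,"ry":0,"rz":0,"claw":-1},{"x":0.054,"y":0.004,"z":0.145,"rx":0,"ry":0,"rz":0,"claw":-1},{"x":0.054,"y":0.02,"z":0.145,"rx":0,"ry":0,"rz":0,"claw":-1},{"x":0.054,"y":0.04,"z":0.145,"rx":0,"ry":0,"rz":0,"claw":-1},{"x":0.054,"y":0.06,"z":0.145,"rx":0,"ry":0,"rz":0,"claw":-1},{"x":0.054,"y":0.075,"z":0.145,"rx":0,"ry":0,"rz":0,"claw":-1},{"x":0.054,"y":0.08,"z":0.145,"rx":0,"ry":0,"rz":0,"claw":-1},{"x":0.054,"y":0.08,"z":0.145,"rx":0,"ry":0,"rz":0,"claw":-1}]}}

```text
time: 15.1
tool_pos: [0.5133, 0.2032, 0.2918]
tool_rot: [3.139, -0.001, 1.341]
contact_force: [-0.1, 0.1, -0.6]
opening: 0.0003
grip_force: 0.0
```

Run:
```python
from h import *
rep()
im,d=read_camera("side");X,v,u=cloud("side",d);hsv=cv2.cvtColor(im,cv2.COLOR_BGR2HSV)[v,u].astype(int)
L=np.c_[(X[:,:2]-O)@EX,(X[:,:2]-O)@EY,X[:,2]]
m=(abs(hsv[:,0]-105)<15)&(hsv[:,1]>60)&(X[:,2]>.29)&(X[:,2]<.36)&(abs(L[:,1])<.03)
print(m.sum(),np.percentile(L[m],[2,50,98],axis=0))
cv2.imwrite("pics/side2.png",cv2.resize(im[200:350,180:380],None,fx=4,fy=4,interpolation=3))
```

```text
t 15.1 tcp local -0.14282730855938572 0.0018444343069937488 0.29178238207162094 F -0.08980548354256362 0.1330661311401063 -0.6116724225075556Traceback (most recent call last):
  File "<stdin>", line 6, in <module>
    return _quantile_unchecked(
        a, q, axis, out, overwrite_input, method, keepdims, weights)
    return _ureduce(a,
                    func=_quantile_ureduce_func,
    ...<5 lines>...
                    overwrite_input=overwrite_input,
                    method=method)
    r = func(a, **kwargs)
    result = _quantile(arr,
                       quantiles=q,
    ...<2 lines>...
                       out=out,
                       weights=wgt)
    slices_having_nans = np.isnan(arr[-1, ...])
                                  ~~~^^^^^^^^^
IndexError: index -1 is out of bounds for axis 0 with size 0
```

{"api": "step_arm", "payload": {"steps": [{"x":0,"y":0.012,"z":0,"rx":0,"ry":0,"rz":0,"claw":-1},{"x":0,"y":0.024,"z":0,"rx":0,"ry":0,"rz":0,"claw":-1},{"x":0,"y":0.036,"z":0,"rx":0,"ry":0,"rz":0,"claw":-1},{"x":0,"y":0.048,"z":0,"rx":0,"ry":0,"rz":0,"claw":-1},{"x":0,"y":0.06,"z":0,"rx":0,"ry":0,"rz":0,"claw":-1},{"x":0,"y":0.072,"z":0,"rx":0,"ry":0,"rz":0,"claw":-1},{"x":0,"y":0.084,"z":0,"rx":0,"ry":0,"rz":0,"claw":-1},{"x":0,"y":0.096,"z":0,"rx":0,"ry":0,"rz":0,"claw":-1},{"x":0,"y":0.108,"z":0,"rx":0,"ry":0,"rz":0,"claw":-1},{"x":0,"y":0.116,"z":0,"rx":0,"ry":0,"rz":0,"claw":-1},{"x":0,"y":0.116,"z":0,"rx":0,"ry":0,"rz":0,"claw":-1},{"x":0,"y":0.116,"z":0,"rx":0,"ry":0,"rz":0,"claw":-1}]}}

```text
time: 16.15
tool_pos: [0.596, 0.1837, 0.2897]
tool_rot: [-3.14, 0.0, 1.342]
contact_force: [-0.2, 0.3, 0.7]
opening: 0.0004
grip_force: 0.0
```

Run:
```python
from h import *
rep()
a,d=read_camera("side");b,_=read_camera("wrist")
o=np.hstack([cv2.resize(a[200:350,180:380],(400,300)),cv2.resize(b,(400,300))]);cv2.imwrite("pics/push.png",o)
```

```text
t 16.15 tcp local -0.057855397328930885 0.0016268321312702776 0.28972072360507184 F -0.23867693251406163 0.25703819761722635 0.7010897860685316
```

View pics/push.png

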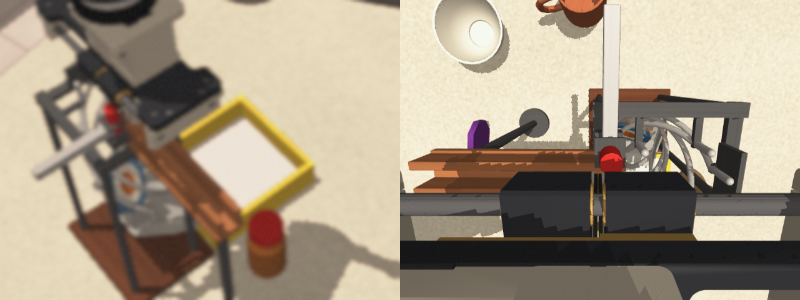

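The side half shows the glazed tile down in the wire cage, at about (127,180). I'll let some time pass, back off upward and look again.

{"api": "step_arm", "payload": {"steps": [{"x":0,"y":0,"z":0,"rx":0,"ry":0,"rz":0,"claw":-1},{"x":0,"y":-0.01,"z":-0.03,"rx":0,"ry":0,"rz":0,"claw":-1},{"x":0,"y":-0.04,"z":-0.08,"rx":0,"ry":0,"rz":0,"claw":-1},{"x":0,"y":-0.09,"z":-0.14,"rx":0,"ry":0,"rz":0,"claw":-1},{"x":0,"y":-0.14,"z":-0.15,"rx":0,"ry":0,"rz":0,"claw":-1},{"x":0,"y":-0.19,"z":-0.15,"rx":0,"ry":0,"rz":0,"claw":-1},{"x":0,"y":-0.24,"z":-0.15,"rx":0,"ry":0,"rz":0,"claw":-1},{"x":0,"y":-0.24,"z":-0.15,"rx":0,"ry":0,"rz":0,"claw":-1},{"x":0,"y":-0.24,"z":-0.15,"rx":0,"ry":0,"rz":0,"claw":-1}]}}

```text
time: 17.0
tool_pos: [0.4185, 0.2253, 0.4047]
tool_rot: [3.139, -0.002, 1.345]
contact_force: [0.5, 0.5, -0.0]
opening: 0.0004
grip_force: 0.0
```

Run:
```python
from h import *
rep()
b,d=read_camera("top");a,_=read_camera("side")
X,v,u=cloud("top",d);L=np.c_[(X[:,:2]-O)@EX,(X[:,:2]-O)@EY,X[:,2]];hsv=cv2.cvtColor(b,cv2.COLOR_BGR2HSV)[v,u].astype(int)
m=(abs(L[:,0])<.066)&(L[:,1]<-.085)&(L[:,1]>-.205)&(hsv[:,1]>70)
print("coloured in tray",m.sum(),np.percentile(L[m],[3,50,97],axis=0) if m.any() else "")
m=(abs(hsv[:,0]-27)<8)&(hsv[:,1]>150)&(hsv[:,2]>80)&(X[:,2]>.005)&(X[:,2]<.06)&(L[:,1]<-.04)&(L[:,1]>-.24)&(abs(L[:,0])<.1)
r=cv2.minAreaRect(X[m][:,:2].astype(np.float32));p=np.array(r[0])-O;print(r,"tray local",p@EX,p@EY)
o=np.hstack([cv2.resize(a[190:350,180:380],(400,320)),cv2.resize(b[130:290,210:410],(400,320))]);cv2.imwrite("pics/after.png",o)
```

```text
t 17.0 tcp local -0.24021636231246166 0.0018490631982402209 0.40467638300083136 F 0.4204470071557881 0.5851366904379803 -0.009423784471688068
coloured in tray 255 [[-0.06345249 -0.19199556  0.00700403]
 [-0.00303598 -0.1633646   0.01601599]
 [ 0.02761225 -0.12152883  0.02056483]]
((0.6219398975372314, 0.03597334027290344), (0.15983356535434723, 0.14973872900009155), 76.8779525756836) tray local 0.000922199727833875 -0.1363776063211364
```

View pics/after.png

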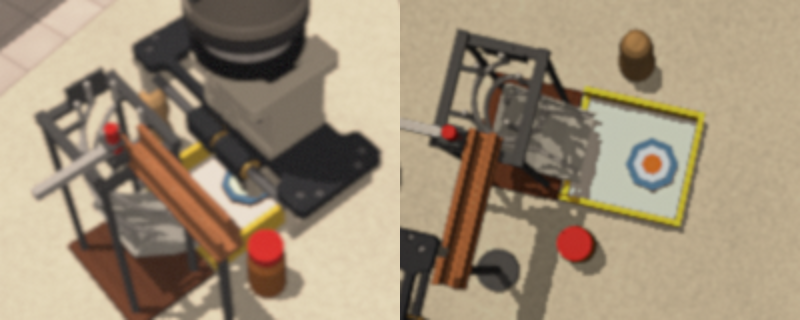

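The tile lies flat and glaze up in the tray, at (165,652) in the right half. The tray is still in place and the arm is clear of everything.

```bash
python3 -c "
from cell import robot;print(robot.hand_in())"
```

```text
the job is handed in; nothing more can be done
None
```

The job is handed in: the tray sits square against the foot board (about 1 mm off centre) and the tile lies flat in it, glazed side up; no pass/fail result came back.

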